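# Dispense one furniture glide and nudge it onto the green spot

### The job

Press the red plunger of the glide feeder all the way down once and let it come back up, so that a single white glide slides out onto the bench. Then push that glide along the bench with the fingers, without picking it up, until the whole of it lies flat on the green spot; leave the other glides in the feeder and the other things on the bench where they are.

Things in the scene. Friction and masses are not known exactly. Their poses are not given: they have to be found in the camera images.
- feeder: Blue feeder fixed to the bench, no floor: glides slide on the bench. Origin on the bench under the magazine's centre; x axis from outlet back to plunger, glides leave along -x. Clear magazine 47 x 47 mm, 48 mm high, open top; 13 mm high outlet slot in its -x face (x = -21.5 mm). Blue tower behind, x 23 to 88 mm, 47 mm wide, 34 mm high; 4 mm high flanges at x 0 to 88 mm, out to y = +-38 mm.
- plunger_top (a point): Centre of the top face of the red plunger head (disc of 36 mm diameter, 10 mm thick), 56 mm behind the feeder's origin along its x axis; 70 mm above the bench at rest. It moves straight down.
- plunger (a joint): How far the plunger is pressed: 0 at rest (up), 0.024 m at its hard stop. A spring (1.5 N to start, 4.5 N at the stop), damping and the stack's drag make it 5 to 6 N in all for a slow press; it comes back up by itself. It drives a pusher 2.5 times as far under the stack, which pushes out the lowest glide; a second press would push out another.
- outlet (a point): Point on the bench 58 mm in front of the feeder's origin (its -x direction), where the centre of a pushed-out glide comes to lie after a slow press; after a quick press it slides some way further.
- glide0_center (a point): Centre of the lowest glide in the magazine at the start, the one that is to come out: white plastic disc, 36 mm diameter, 10 mm thick, 11 to 18 g, lying flat; its centre is 5 mm above the bench.
- glide0: The same disc; origin at the centre of its underside, z axis along the disc's axis.
- glide1_center (a point): Same as glide0, one place higher in the stack; stays in the magazine and drops 10 mm when the one below has left and the pusher is back.
- glide2_center (a point): Same as glide0, one place higher in the stack; stays in the magazine and drops 10 mm when the one below has left and the pusher is back.
- glide3_center (a point): Same as glide0, one place higher in the stack; stays in the magazine and drops 10 mm when the one below has left and the pusher is back.
- green_spot: Green round spot painted flat on the bench, 80 mm diameter, nothing to bump against; origin at its centre. It lies left or right of the feeder's outlet.
- orange_spot: Orange round spot, same size, on the other side; not used.
- screwdriver: Bystander: screwdriver lying on the bench, 190 mm long, under 40 mm high; origin at its underside about mid-length, x axis towards the tip. Leave alone.
- ply_foot: Bystander: plywood foot lying flat, about 196 mm long along x, 45 to 56 mm wide, 18 mm high; origin under its middle. Leave alone.
- wax_tin: Bystander: small round amber jar with a black cap, 60 mm diameter, 45 mm high, origin under its centre. Leave alone.
Mind the look-alikes: they are no part of the job. Of the things like the feeder, leave any that is orange; of the rest the larger one is meant.

How it is judged (in metres and radians):
On the way, in this order (a step that is already met when the one before it is completed fails the run):
1. the plunger is pressed down to its stop (value of joint plunger above 0.021 m).
2. the plunger is back up and one glide lies outside the feeder (value of joint plunger below 0.004 m and x of glide0_center in the frame of feeder below -0.048 m), for 0.1 s.
3. the glide has been pushed onto the green spot (horizontal distance between glide0_center and green_spot below 0.023 m and height (world z) of glide0_center below 0.008 m and angle between glide0's own z axis and vertical below 0.1 rad), for 0.2 s.
At the end, for the whole second after the job is handed in: The glide lies flat and at rest wholly on the green spot (centre within 23 mm of the spot's centre), the plunger is up, and the other three glides are still in the magazine (all of step 3 and linear speed of glide0 below 0.01 m/s and value of joint plunger below 0.004 m and x of each of glide1_center, glide2_center, glide3_center in the frame of feeder above -0.006 m); the robot touches nothing.
It fails at once if a second glide comes out (x of any of glide1_center, glide2_center, glide3_center in the frame of feeder below -0.02 m).
It fails at once if the plunger is pressed a second time, with the glide already pushed aside (value of joint plunger above 0.012 m and horizontal distance between glide0_center and outlet above 0.1 m and x of glide0_center in the frame of feeder below -0.048 m).
It fails at once if a glide is lifted out of the magazine (height (world z) of glide1_center above 0.025 m or height (world z) of glide2_center above 0.035 m or height (world z) of glide3_center above 0.045 m).
It fails at once if the glide is lifted or turned up on edge (height (world z) of glide0_center above 0.015 m or angle between glide0's own z axis and vertical above 0.6 rad).
It fails at once if the screwdriver, the plywood foot or the jar is moved by more than 30 mm (distance of any of screwdriver, ply_foot, wax_tin from where it was at the start of the episode above 0.03 m).
It also fails if it takes over 64 s, if anything falls off the work surface, if the arm or the gripper's body presses on something with over 40 N, if the wrist force passes 120 N, or if a joint passes its speed limit or range.

### The arm

A 6-joint arm with a two-finger parallel gripper is mounted at the origin on the work surface. World frame = base frame: x ahead of the robot, y to its left, z up, the work surface at z = 0. Lengths are in m, angles in degrees, forces in N, time in s.
With the tool pointing down it reaches from about 0.275 to 0.75 m from the base axis. Payload 10.2 kg.
Tool frame: the origin (TCP) lies midway between the tips of the shut fingers; the grasp point (between the pads) lies 19 mm behind it; z points along the fingers, y is the direction in which the jaws open and shut (so a half turn about z gives the same grasp; the last joint's range is limited). The gripper opens to 88 mm and grips with 3 to 60 N. Pads are 18 mm wide; open, the fingers measure 123 mm over their backs; the gripper's body (75 mm by 187 mm) begins 45 mm behind the grasp point.
Start: joints at [-77.43, 17.928, 85.812, -0, 76.261, -12.8], TCP at [0.225, -0.474, 0.239] pointing down, gripper open.
Joint ranges: [-168.41, 168.41], [-55.51, 124.54], [10.69, 146.95], [-70.63, 250.63], [1, 178], [-165.06, 165.06]. Speed limits (degrees/s): [136.94, 136.94, 172.46, 180, 180, 180].

### API

Orientations are given as [roll, pitch, yaw] about the fixed x, y, z axes, in that order (R = Rz(yaw) Ry(pitch) Rx(roll)).
In Python, from workcell import robot gives the robot as it stands.
- The arm moves only by the shell command python3 -m creep 'ROWS' [FORCE]. ROWS is text: rows parted by semicolons, each of 7 numbers parted by spaces: the turn, a rotation vector about the tool's x, y, z in degrees, then the shift along the tool's x, y, z in mm, then the gripper's target within -1 to 1 (fully open at 1, half-way at 0, shut at -1). A call has exactly 5 rows; each row shifts and turns the pose as measured when the row begins, along the tool's axes as they then stand; what a row does not reach is not made up. A row lasts 1/12 s, in which the tool goes at most 41.7 mm and 7.16 degrees, less where a joint would pass 70% of its speed; a pose out of reach is approached as far as the arm can. A call is refused whole if a number of a shift passes 41.7 or a number of a turn 7.16, either way. A call with a gripper value outside its range is refused whole. The fingers move at their own pace and stop on an object; FORCE is the grip in N (left out, the last holds). Time passes only in rows, so rows that do not move let the fingers close, or fill a call up. It gives the time, the measured TCP pose, the force and the opening at its end, in the units of the state.
- robot.get_obs(): the state, without advancing time (a new reading comes with each control period).
- robot.camera(name): name is "scene" or "top"; returns a dict with "frame" (400x640x3 uint8, red, green, blue), "K" (3x3 intrinsics, pixels), "k1" (the pictures are not rectified: a ray, as slopes to the right and down, at radius r is drawn at 1 + k1 r^2 times it, then the intrinsics apply), "eye" and "orientation" of the camera in the world. Camera axes: x right, y up, looking along -z (the intrinsics and any distortion apply to the point x, -y, -z); pixel columns grow to the right and rows downward; lengths in m; the calibration is good to about 2 mm. A picture is of the moment at which its call begins. There is no depth.
- robot.sign_off(): hands the job in, once; it reports no verdict.
The state is a dict: "time_s": time; "joint_pos": joint angles; "joint_velocities": joint speeds; "joint_efforts": joint torques, N m; "tool_pos": TCP position; "tcp_rot": TCP orientation; "ft_force": force on the tool from outside, world axes, zero at the start; "ft_torque": the same for the moment, N m; "opening": finger opening in m.
Only numpy, scipy, OpenCV 4.12 (cv2) and the standard library are available. Lean on these libraries where they do the work, as an engineer would, in place of code of your own. Each camera call takes 0.05 s, during which the arm holds its last target. There are 200 camera calls.

## Working session

There is one attempt and no reset: what is moved stays moved. The work goes in short steps, Python scripts to look and compute and a shell command to move; the robot and the scene stay as the last step left them, time stands still between calls to the robot, and variables do not carry over. Pictures are saved under pics/ and viewed, about 8 in all and at most 12, crops included, and the job is handed in when it is done.

```bash
ls; mkdir -p pics; cat > h.py <<'E'
import numpy as np, cv2
from workcell import robot
from scipy.spatial.transform import Rotation as R
def snap(cam,fn,crop=None,s=1):
    c=robot.camera(cam); f=c['frame'][:,:,::-1]
    if crop: x0,y0,x1,y1=crop; f=f[y0:y1,x0:x1]
    cv2.imwrite('pics/'+fn,cv2.resize(f,None,fx=s,fy=s,interpolation=cv2.INTER_CUBIC)); return c
def ori(c):
    o=np.array(c['orientation'],float)
    if o.shape==(3,3): return o
    if o.size==3: return R.from_euler('xyz',o,degrees=True).as_matrix()
    return R.from_quat(o).as_matrix()
def pix2w(c,u,v,z=0):
    K=np.array(c['K']); k=c['k1']
    d=np.array([(u-K[0,2])/K[0,0],(v-K[1,2])/K[1,1]]); s=d.copy()
    for _ in range(30): s=d/(1+k*(s@s))
    r=ori(c)@np.array([s[0],-s[1],-1]); e=np.array(c['eye'])
    return e+r*(z-e[2])/r[2]
E
python3 - <<'E'
from h import *
for n in ('top','scene'):
    c=snap(n,n+'0.png',s=1.25)
    print({k:v for k,v in c.items() if k!='frame'})
print(robot.get_obs())
E
```

```text
pics
{'K': array([[391.35666468,   0.        , 321.55653449],
       [  0.        , 391.35666468, 194.40417656],
       [  0.        ,   0.        ,   1.        ]]), 'k1': 0.0029107573614048877, 'eye': array([ 0.37421886, -0.0044639 ,  1.03792701]), 'orientation': array([  9.67030746,  -1.42312479, -89.49899519])}
{'K': array([[414.87287453,   0.        , 320.66340701],
       [  0.        , 414.87287453, 199.65213197],
       [  0.        ,   0.        ,   1.        ]]), 'k1': -0.10806397012273454, 'eye': array([1.51369106, 0.14860454, 0.92533819]), 'orientation': array([49.69023837,  0.71489718, 99.30524879])}
{'time_s': 0.1, 'joint_pos': array([-7.74284515e+01,  1.79545746e+01,  8.58480427e+01, -2.32402127e-03,
        7.62600486e+01, -1.28016280e+01]), 'joint_velocities': array([ 0.1011244 , -0.11059616, -0.1176803 , -0.01505119, -0.00562221,
       -0.0329645 ]), 'joint_efforts': array([ 2.22642841e-03, -4.02811897e+01, -2.52644634e+01,  6.95647183e-02,
        3.42288672e-02, -5.59973410e-05]), 'tool_pos': array([ 0.22488732, -0.47416187,  0.23824376]), 'tcp_rot': array([-1.79938392e+02, -1.16844629e-02,  2.53737234e+01]), 'ft_force': array([ 0.31872277, -0.45280503,  0.74115789]), 'ft_torque': array([ 0.01489547, -0.01032003, -0.0036842 ]), 'opening': 0.0881769011053607}
```

View pics/top0.png

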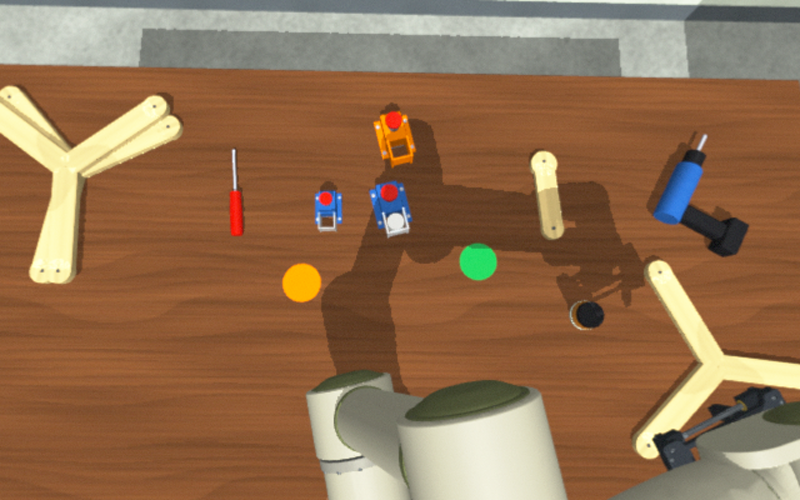

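View pics/scene0.png

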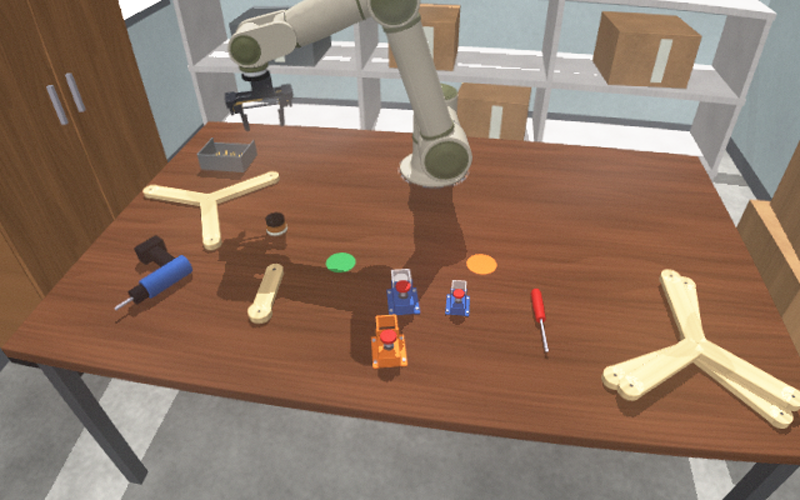

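The top view shows the larger blue feeder, with its plunger at about (389,193) and white glide at (397,221). The green spot is at (478,262), all in 1.25x pixels. The outlet faces down in the image, towards the robot. I'll enlarge that area.

```bash
python3 - <<'E'
from h import *
c=snap('top','t1.png',(270,120,420,230),5)
f=cv2.cvtColor(c['frame'],cv2.COLOR_RGB2HSV)
def cen(lo,hi,box):
    x0,y0,x1,y1=box; m=cv2.inRange(f[y0:y1,x0:x1],lo,hi); M=cv2.moments(m,True)
    return M['m10']/M['m00']+x0,M['m01']/M['m00']+y0,M['m00']
g=cen((45,120,60),(80,255,255),(340,180,420,240)); print('green',g,pix2w(c,*g[:2]))
m=cv2.inRange(f[140:170,295:330],(0,150,60),(6,255,255))|cv2.inRange(f[140:170,295:330],(174,150,60),(180,255,255)); M=cv2.moments(m,True)
u,v=M['m10']/M['m00']+295,M['m01']/M['m00']+140
print('plunger',u,v,M['m00'],pix2w(c,u,v,.07))
w=cen((0,0,190),(180,40,255),(300,165,335,195)); print('white',w,pix2w(c,*w[:2],.04))
E
```

```text
green (382.0327635327635, 208.82763532763533, 702.0) [ 0.51418444 -0.19143622  0.        ]
plunger 310.93430656934305 153.86131386861314 137.0 [0.64404683 0.00097524 0.07      ]
white (316.27830188679246, 178.02830188679246, 212.0) [ 0.58762449 -0.01363523  0.04      ]
```

View pics/t1.png

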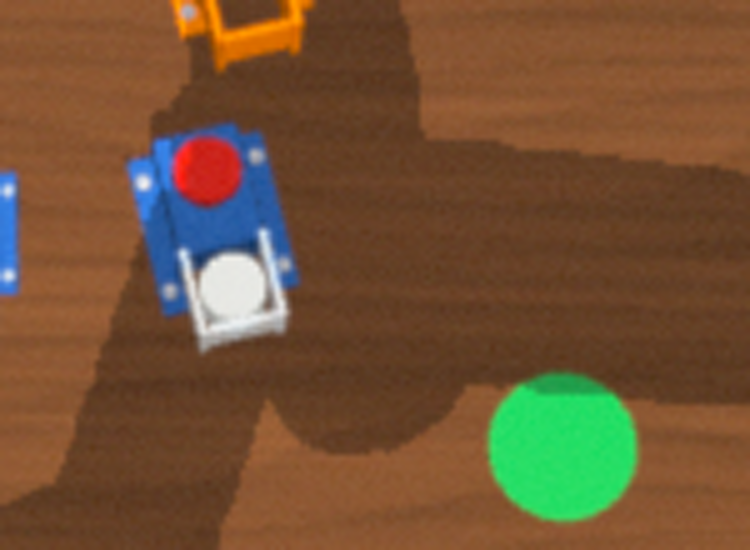

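Measured positions:

| Item | World position |
|---|---|
| Plunger | about (0.644, 0.001) |
| Feeder axis yaw | about 14.5° |
| Outlet | about (0.533, -0.0275) |
| Green spot | (0.514, -0.191) |

I'll set the jaw axis along the outlet-to-spot direction (yaw about -6.6°) and shut the fingers, then travel at height.

```bash
python3 -m creep '0 0 6.4 0 0 0 -1;0 0 6.4 0 0 0 -1;0 0 6.4 0 0 0 -1;0 0 6.4 0 0 0 -1;0 0 6.4 0 0 0 -1' 20
python3 -m creep '0 0 0 22 -32 0 -1;0 0 0 22 -32 0 -1;0 0 0 22 -32 0 -1;0 0 0 22 -32 0 -1;0 0 0 22 -32 0 -1'
python3 -m creep '0 0 0 22 -32 0 -1;0 0 0 22 -32 0 -1;0 0 0 22 -32 0 -1;0 0 0 22 -32 0 -1;0 0 0 22 -32 0 -1'
```

```text
time_s: 0.57
tool_pos: [0.2248, -0.4736, 0.237]
tcp_rot: [-179.8, 0.1, -7.9]
ft_force: [-0.1, -0.7, 0.1]
opening: 0.057
time_s: 0.98
tool_pos: [0.3566, -0.3301, 0.2354]
tcp_rot: [-179.7, 0.2, -9.0]
ft_force: [-0.4, 0.1, 0.3]
opening: 0.0235
time_s: 1.4
tool_pos: [0.495, -0.1804, 0.2355]
tcp_rot: [-179.7, 0.3, -9.0]
ft_force: [-0.0, -0.9, 0.1]
opening: 0.0003
```

```bash
python3 -m creep '0 0 0 20 -34 0 -1;0 0 0 20 -34 0 -1;0 0 0 20 -34 0 -1;0 0 0 20 -34 0 -1;0 0 0 20 -34 10 -1'
python3 -m creep '0 0 -2.4 6 -12 20 -1;0 0 0 0 0 20 -1;0 0 0 0 0 20 -1;0 0 0 0 0 10 -1;0 0 0 0 0 0 -1'
```

```text
time_s: 1.82
tool_pos: [0.625, -0.0194, 0.2268]
tcp_rot: [-179.7, 0.2, -9.0]
ft_force: [1.4, -1.2, -0.1]
opening: 0.0005
time_s: 2.23
tool_pos: [0.6355, 0.0015, 0.15]
tcp_rot: [-179.6, 0.3, -5.9]
ft_force: [-1.0, -1.1, -0.2]
opening: 0.0004
```

```bash
python3 -m creep '-0.3 -0.3 0 8 0 20 -1;0 0 0 0 0 20 -1;0 0 0 0 0 16 -1;0 0 0 0 0 6 -1;0 0 0 0 0 0 -1'
python3 - <<'E'
from h import *
c=snap('scene','s1.png',(260,150,400,300),4)
E
```

```text
time_s: 2.65
tool_pos: [0.6448, -0.0011, 0.0904]
tcp_rot: [-179.9, 0.3, -6.0]
ft_force: [0.4, 0.2, -0.1]
opening: 0.0002
```

View pics/s1.png

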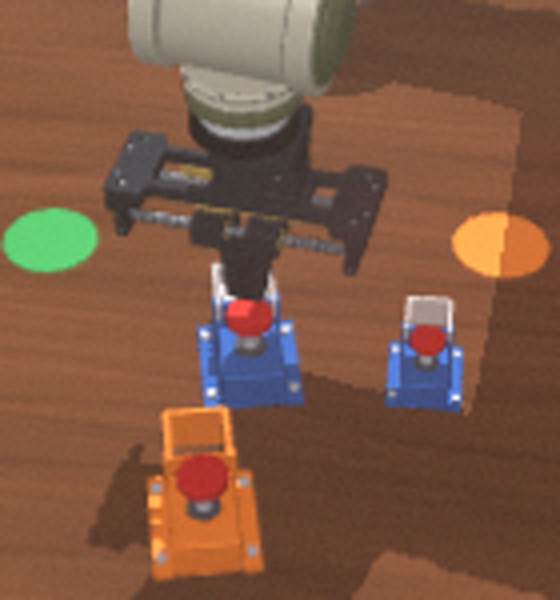

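The shut fingers, at about (245,285), are centred over the red head at (248,315). Now I'll press slowly.

```bash
python3 -m creep '0 0 0 0 0 5 -1;0 0 0 0 0 5 -1;0 0 0 0 0 4 -1;0 0 0 0 0 3 -1;0 0 0 0 0 3 -1'
python3 -m creep '0 0 0 0 0 3 -1;0 0 0 0 0 3 -1;0 0 0 0 0 3 -1;0 0 0 0 0 3 -1;0 0 0 0 0 3 -1'
```

```text
time_s: 3.12
tool_pos: [0.6471, -0.002, 0.0749]
tcp_rot: [-180.0, -0.2, -6.1]
ft_force: [0.8, 0.6, 0.0]
opening: 0.0004
time_s: 3.53
tool_pos: [0.6472, -0.002, 0.0597]
tcp_rot: [-180.0, -0.2, -6.1]
ft_force: [-2.3, 0.7, 5.1]
opening: 0.0006
```

```bash
python3 -m creep '0 0 0 0 0 3 -1;0 0 0 0 0 3 -1;0 0 0 0 0 3 -1;0 0 0 0 0 3 -1;0 0 0 0 0 3 -1'
```

```text
time_s: 3.95
tool_pos: [0.6475, -0.0021, 0.0458]
tcp_rot: [180.0, -0.2, -6.1]
ft_force: [-18.2, 1.4, 40.9]
opening: 0.0005
```

At the stop (z 45.8 mm, 41 N). I'll retract.

```bash
python3 -m creep '0 0 0 0 0 -4 -1;0 0 0 0 0 -6 -1;0 0 0 0 0 -8 -1;0 0 0 0 0 -12 -1;0 0 0 0 0 -20 -1'
python3 -m creep '0 0 0 0 0 -20 -1;0 0 0 0 0 -20 -1;0 0 0 -30 0 -5 0.2;0 0 0 -30 0 0 0.2;0 0 0 -30 0 0 0.2'
python3 -m creep '0 0 0 -30 0 0 0.2;0 0 0 -30 0 0 0.2;0 0 0 -30 0 0 0.2;0 0 0 -30 0 0 0.2;0 0 0 -30 0 0 0.2'
python3 - <<'E'
from h import *
c=snap('top','t2.png',(270,120,420,230),5)
c=snap('scene','s2.png',(230,150,380,270),5)
E
```

```text
time_s: 4.37
tool_pos: [0.6459, -0.0017, 0.0941]
tcp_rot: [-180.0, 0.1, -6.1]
ft_force: [0.7, 1.3, 0.8]
opening: 0.0004
time_s: 4.78
tool_pos: [0.5593, 0.0068, 0.1469]
tcp_rot: [180.0, -0.6, -6.1]
ft_force: [-0.1, 0.1, -0.2]
opening: 0.0185
time_s: 5.2
tool_pos: [0.4033, 0.0237, 0.1473]
tcp_rot: [180.0, -0.9, -6.1]
ft_force: [1.2, 0.3, 0.0]
opening: 0.0513
```

View pics/t2.png

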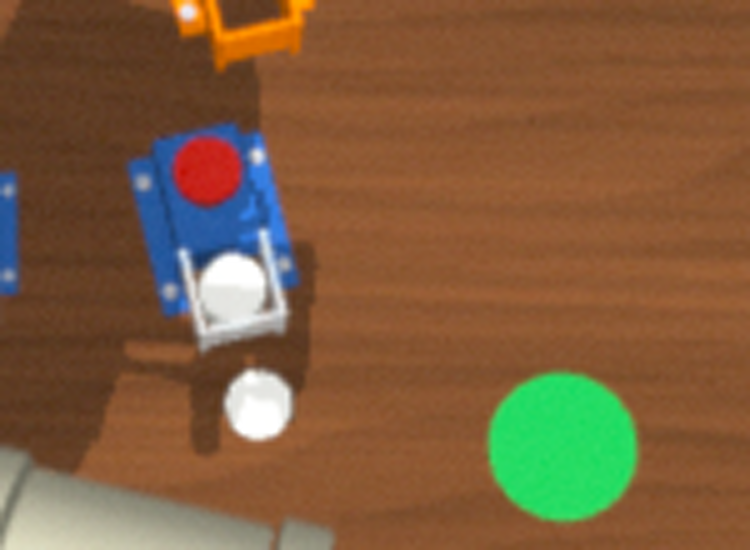

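View pics/s2.png

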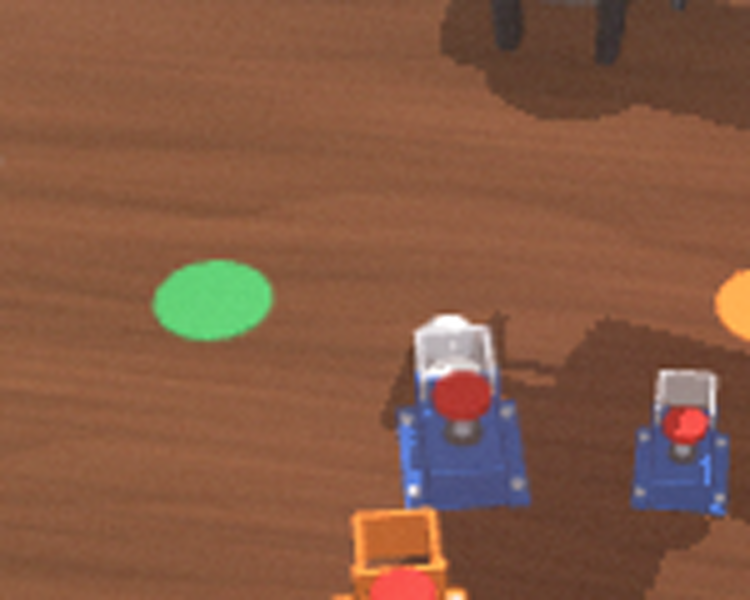

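One glide is out at crop (259,405), the plunger is up, and the green spot is at crop (563,447).

```bash
python3 - <<'E'
from h import *
c=robot.camera('top')
a=pix2w(c,269.5+259/5+.1,119.5+405/5+.1,.01);b=pix2w(c,269.5+563/5+.1,119.5+447/5+.1)
d=(b-a)[:2];print(a,b,np.linalg.norm(d),'yaw',np.degrees(np.arctan2(d[0],-d[1])))
o=robot.get_obs();print(o['tool_pos'],o['tcp_rot'],o['opening'])
r=R.from_euler('xyz',o['tcp_rot'],degrees=True).as_matrix()
print(r.T@(np.r_[a[:2],0.147]-o['tool_pos'])*1000)
E
```

```text
[ 0.53293707 -0.02819788  0.01      ] [ 0.51372332 -0.19187885  0.        ] 0.16480481785393145 yaw -6.695047554148873
[0.40388726 0.02367029 0.14768206] [179.9762399   -0.91263831  -6.11542107] 0.05291020833956805
[133.81319211  37.82393092   2.82945898]
```

```bash
python3 -m creep '0 -0.9 0.6 28 8 0 0.6;0 0 0 28 8 0 0.6;0 0 0 28 8 0 0.6;0 0 0 28 8 0 0.6;0 0 0 12 4 0 0.6'
python3 -m creep '0 0 0 0 0 0 0.6;0 0 0 0 0 10 0.6;0 0 0 0 0 10 0.6;0 0 0 0 0 10 0.6;0 0 0 0 0 0 0.6'
```

```text
time_s: 5.77
tool_pos: [0.5307, -0.0283, 0.1507]
tcp_rot: [179.9, -0.4, -6.7]
ft_force: [0.2, -0.7, -0.3]
opening: 0.0706
time_s: 6.18
tool_pos: [0.5331, -0.029, 0.1173]
tcp_rot: [179.9, -0.4, -6.7]
ft_force: [-0.6, 0.9, -0.4]
opening: 0.0705
```

```bash
python3 -m creep '0 -0.4 0 0 0 20 0.6;0 0 0 0 0 20 0.6;0 0 0 0 0 20 0.6;0 0 0 0 0 14 0.6;0 0 0 0 0 0 0.6'
python3 -m creep '0 0 0 0 0 10 0.6;0 0 0 0 0 10 0.6;0 0 0 0 0 8 0.6;0 0 0 0 0 4 0.6;0 0 0 0 0 0 0.6'
```

```text
time_s: 6.6
tool_pos: [0.5307, -0.027, 0.0406]
tcp_rot: [180.0, -0.0, -6.6]
ft_force: [0.2, 0.6, -0.6]
opening: 0.0707
time_s: 7.02
tool_pos: [0.5307, -0.0265, 0.0077]
tcp_rot: [179.9, -0.1, -6.6]
ft_force: [-0.1, -0.0, -0.9]
opening: 0.0705
```

```bash
python3 -m creep '0 0 0 2 0 3 0.6;0 0 0 0 4 0 0.6;0 0 0 0 6 0 0.6;0 0 0 0 8 0 0.6;0 0 0 0 10 0 0.6'
python3 -m creep '0 0 0 0 10 0 0.6;0 0 0 0 10 0 0.6;0 0 0 0 10 0 0.6;0 0 0 0 10 0 0.6;0 0 0 0 10 0 0.6'
python3 - <<'E'
from h import *
snap('top','t3.png',(270,140,420,250),5)
E
```

```text
time_s: 7.43
tool_pos: [0.5303, -0.0557, 0.0055]
tcp_rot: [179.9, -0.2, -6.5]
ft_force: [0.3, -0.5, -0.1]
opening: 0.0704
time_s: 7.85
tool_pos: [0.5241, -0.1123, 0.0063]
tcp_rot: [179.9, -0.3, -6.6]
ft_force: [0.3, -0.2, -0.1]
opening: 0.0706
```

View pics/t3.png

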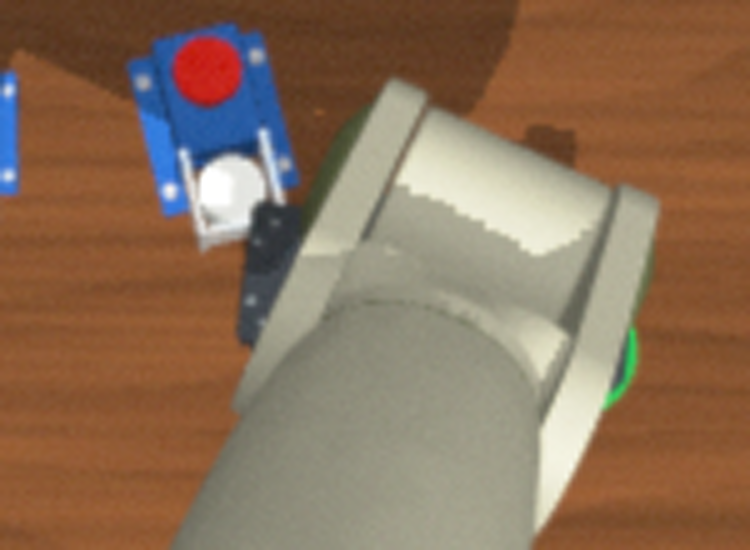

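The arm hides the glide, but it has left the outlet area. I'll continue and trim z.

```bash
python3 -m creep '0 -0.3 0 0 9 1.5 0.6;0 0 0 0 9 0.3 0.6;0 0 0 0 9 0.3 0.6;0 0 0 0 9 0.3 0.6;0 0 0 0 9 0.3 0.6'
```

```text
time_s: 8.32
tool_pos: [0.5183, -0.1624, 0.0034]
tcp_rot: [179.9, 0.0, -6.6]
ft_force: [-0.6, -0.2, 0.1]
opening: 0.0706
```

```bash
python3 -m creep '0 0 0 0 9 0 0.6;0 0 0 0 9 -0.3 0.6;0 0 0 0 8 0 0.6;0 0 0 0 5 0 0.6;0 0 0 0 3 0 0.6'
```

```text
time_s: 8.73
tool_pos: [0.5136, -0.2013, 0.0037]
tcp_rot: [179.9, 0.0, -6.7]
ft_force: [-0.2, -0.0, 0.2]
opening: 0.0701
```

```bash
python3 -m creep '0 0 0 0 3 0 0.6;0 0 0 0 3 0 0.6;0 0 0 0 1 0 0.6;0 0 0 0 0 0 0.6;0 0 0 0 0 0 0.6'
python3 -m creep '0 0 0 0 -4 0 0.6;0 0 0 0 -4 0 0.6;0 0 0 0 0 -10 0.6;0 0 0 0 0 -20 0.6;0 0 0 0 0 -30 0.6'
python3 -m creep '0 0 0 0 0 -30 0.6;0 0 0 -30 0 -20 0.6;0 0 0 -30 0 0 0.6;0 0 0 -30 0 0 0.6;0 0 0 -30 0 0 0.6'
python3 -m creep '0 0 0 -30 0 0 0.6;0 0 0 -15 0 0 0.6;0 0 0 0 0 0 0.6;0 0 0 0 0 0 0.6;0 0 0 0 0 0 0.6'
python3 - <<'E'
from h import *
snap('top','t4.png',(270,140,420,250),5)
snap('scene','s4.png',s=1.25)
E
```

```text
time_s: 9.15
tool_pos: [0.5127, -0.2091, 0.0037]
tcp_rot: [179.9, 0.0, -6.7]
ft_force: [-0.0, -0.0, -0.1]
opening: 0.0708
time_s: 9.57
tool_pos: [0.5113, -0.1972, 0.0614]
tcp_rot: [-179.8, 0.6, -6.6]
ft_force: [0.1, 0.1, 0.1]
opening: 0.0703
time_s: 9.98
tool_pos: [0.3946, -0.1838, 0.1233]
tcp_rot: [179.7, -0.3, -6.3]
ft_force: [-0.0, -1.1, 0.2]
opening: 0.0705
time_s: 10.4
tool_pos: [0.3454, -0.1768, 0.1265]
tcp_rot: [179.5, -0.4, -6.3]
ft_force: [0.3, 0.4, -0.2]
opening: 0.0706
```

View pics/t4.png

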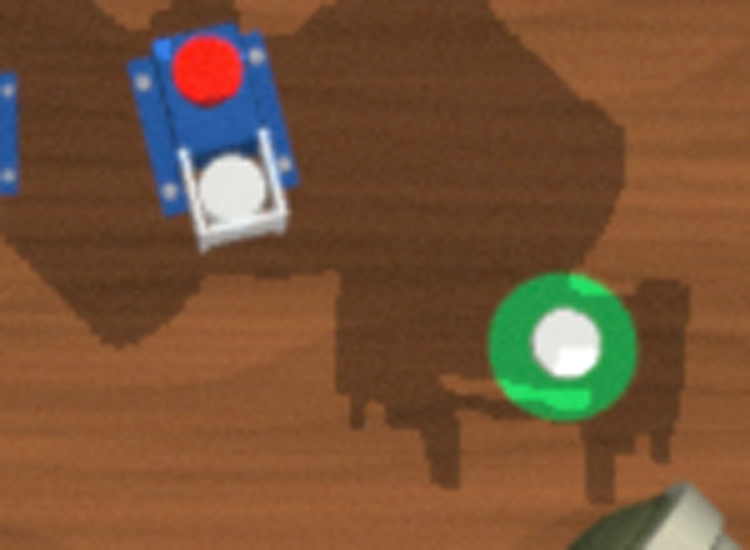

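View pics/s4.png

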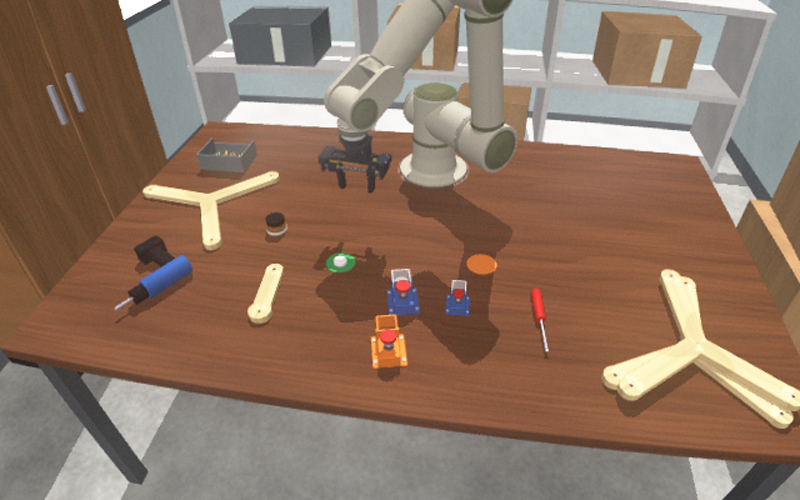

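The glide, at crop (567,343), lies within about 3 mm of the spot's centre at (563,347). The plunger is up, everything else is where it was, and the gripper is clear.

```bash
python3 -c "
from workcell import robot
print(robot.sign_off())"
```

```text
the job is handed in; nothing more can be done
None
```

The job is handed in, and by my last checks the glide lies on the green spot; no verdict was reported.

- **Pressing:** I pressed the larger blue feeder's plunger once, slowly, with shut fingers. It reached its stop with the tool at z 45.8 mm and about 41 N on the wrist, then came back up. One glide came out at the outlet.
- **Pushing:** I lowered the open fingers around the glide and pushed it about 165 mm along the bench with the trailing finger. Then I backed off and lifted clear. The arm hid the glide during the push, so I saw it only before and after.
- **Last pictures:** The glide lies flat about 3 mm from the spot's centre. The plunger is up and a glide still shows in the magazine, though I could not count the three left there. The screwdriver, plywood foot and jar look unmoved, and the gripper touches nothing.

No check failed or disagreed. The clock read about 10.4 s of the 64 s allowed after the last move.

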